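# Fit the clean filter panel in the dust collector

### The arm

A 6-joint arm with a two-finger parallel gripper is mounted at the origin on the work surface. World frame = base frame: x ahead of the robot, y to its left, z up, the work surface at z = 0. Lengths are in mm, angles in rad, forces in N, time in s.
With the tool pointing down it reaches from about 425 to 1125 mm from the base axis. Payload 14.9 kg.
Tool frame: the origin (TCP) lies at the very end of the fingers, on their centre line; the grasp point (between the pads) lies 19 mm behind it; z points along the fingers, y is the direction in which the jaws open and shut (so a half turn about z gives the same grasp; the last joint's range is limited). The gripper opens to 91 mm and grips with 3 to 60 N. Pads are 32 mm wide; open, the fingers measure 118 mm over their backs; the gripper's body (76 mm by 178 mm) begins 60 mm behind the grasp point.
Start: joints at [1.155, 0.379, 1.734, -0, 1.028, -0.033], TCP at [261.472, 649.346, 213.932] pointing down, gripper open.
Joint ranges: [-2.77, 2.77], [-0.74, 2.19], [0, 2.66], [-1.06, 4.2], [0.31, 2.87], [-3.08, 3.08]. Speed limits (rad/s): [1.89, 1.89, 2.39, 3.14, 3.14, 3.14].

### API

Orientations are given as a unit quaternion [x, y, z, w].
In Python, from rig import robot gives the robot as it stands.
- The arm moves only by the tool move_arm, never from a script. Its argument "motion" is one flat list of numbers, 6 for each row, row after row: the shift along the tool's x, y, z in cm, then the turn, a rotation vector about the tool's x, y, z in degrees. In form: [dx, dy, dz, ax, ay, az, dx, dy, dz, ax, ay, az, ...]. A call has 1 to 20 rows; each row shifts and turns the pose as measured when the row begins, along the tool's axes as they then stand; what a row does not reach is not made up. A row lasts 1/8 s, in which the tool goes at most 62.5 mm and 10.7 degrees, less where a joint would pass 70% of its speed; a pose out of reach is approached as far as the arm can. A call is refused whole if a number of a shift passes 6.25 or a number of a turn 10.7, either way. A call with a gripper value outside its range is refused whole. "gripper" is the closure, from 0 (fully open) to 1 (shut), set as the call begins (left out, the last holds). The fingers move at their own pace and stop on an object; "grip_force" is the grip in N (left out, the last holds). Time passes only in rows, so rows that do not move let the fingers close. It gives the time, the measured TCP pose, the force and the opening at its end, in the units of the state.
- robot.get_state(): the state, without advancing time (a new reading comes with each control period).
- robot.snapshot(name): name is "scene" or "top" or "wrist"; returns a dict with "pixels" (384x512x3 uint8, red, green, blue), "depth" (384x512 float32, mm along the optical axis (not along the pixel's ray), 0 where there is no reading), "fx", "fy", "cx", "cy" (pixels), "k1" (the pictures are not rectified: a ray, as slopes to the right and down, at radius r is drawn at 1 + k1 r^2 times it, then the intrinsics apply), "R" (3x3) and "t" (3): a world point X has camera coordinates R X + t. Camera axes: x right, y down, z forward; pixel columns grow to the right and rows downward; lengths in mm; the calibration is good to about 2 mm. A picture is of the moment at which its call begins.
- robot.job_done(): hands the job in, once; it reports no verdict.
The state is a dict: "time_s": time; "q": joint angles; "joint_vel": joint speeds; "tau": joint torques, N m; "tcp_pos": TCP position; "tool_rot": TCP orientation; "wrist_force": force on the tool from outside, world axes, zero at the start; "torque": the same for the moment, N m; "finger_gap": opening from 0.0 (shut) to 1.0 (fully open).
Only numpy, scipy, OpenCV 4.12 (cv2) and the standard library are available. Lean on these libraries where they do the work, as an engineer would, in place of code of your own. Each camera call takes 0.05 s, during which the arm holds its last target. There are 200 camera calls.

### The job

Put the clean white filter panel into the dust collector's sloping intake: tuck its thin brass-coloured flange under the brass-coloured lip at the bottom of the recess, then lower the upper end, without letting it drop, until the panel lies flat and fully home, and let go. Leave the clogged brown filter and everything else on the table where they are.

Things in the scene. Friction and masses are not known exactly. Their poses are not given: they have to be found in the camera images.
- clean_grip (a point): Centre (half-way up) of the clean filter panel's grip: a blue upright rib, 14 mm thick along x, 80 mm long along y, 32 mm tall, standing on the panel's 22 mm high top face. The panel (white pleats in a blue frame, 0.2 to 0.4 kg) starts flat on the table, underside 38 mm below this point. Axes, the panel's own: x from flange end to upper end, y along the rib, z up from the pleats.
- clean_flange (a point): Middle of the outer edge of the clean panel's flange, half-way up its thickness: a brass-coloured tongue along one end, 24 mm long (x), 120 mm wide, 8 mm thick, level with the panel's underside; behind it the blue frame steps up to 22 mm. It is 87 mm from the rib's centre along x. Axes as clean_grip.
- clean_top (a point): Middle of the upper end face of the clean panel (opposite the flange), 11 mm above its underside, 63 mm from the rib's centre along x. The panel is 150 mm long over all (x, flange included) and 120 mm wide (y). Axes as clean_grip.
- intake: Recess in the sloping front of the dust collector (grey box, red cheeks; 300 mm deep, 200 wide, 191 high; cannot move). Origin: centre of its floor. x up the slope (35 degrees above level), y level across, z square out of the slope. Floor at z = 0 (black grille, solid), 155 mm long (x -77.5 to 77.5), 128 mm wide. A panel fully home lies on the floor, axes along these.
- lip_edge (a point): Middle of the free edge, underside, of the brass-coloured lip along the bottom end of the recess: at intake x = -65.5, z = 15 mm. The fixed lip, 3 mm thick, overhangs the lowest 12 mm of the recess, so the flange goes under it only with the panel's upper end raised some 10 to 25 degrees off the slope. Axes as intake.
- recess_rim (a point): Middle of the recess's rim at its upper end: intake x = 77.5, z = 22 mm. The rim stands 22 mm above the floor here and along both sides, and nothing stands higher within 40 mm of it. The panel has 5 mm to spare in length and 8 mm in width; only its weight and the lip hold it. Axes as intake.
- clogged_grip (a point): Centre of the grip of the clogged filter panel: same make and size, pleats brown with dust. Leave it where it lies. Axes as for the clean one.
- sanding_block: Cork sanding block, 115 x 66 x 30 mm, loose on the table; leave it. Origin: centre of the underside.
- push_block: Yellow push block with black handle, 200 x 75 x 68 mm, loose; leave it. Origin: centre of the underside.
- mug: White mug, 84 mm across, 95 mm high, loose; leave it. Origin: centre of the underside.
- glue_bottle: White glue bottle, 64 mm across, 190 mm high, loose; leave it. Origin: centre of the underside.
- try_square: Try square, dark wooden stock 150 x 28 x 18 mm with a 220 mm steel blade, loose; leave it. Origin: centre of the stock's underside.
Things that resemble listed ones, but are neither listed nor needed, are in the scene too. Leave any green or purple look-alike of the part that bears clean_grip alone.

How it is judged:
By the outcome, as a careful person would: the job done as asked, in the order asked, and still so for the second after the job is handed in, with the robot touching nothing.
It also fails if it takes over 42 s, if anything falls off the work surface, if the arm or the gripper's body presses on something with over 40 N, if the wrist force passes 120 N, or if a joint passes its speed limit or range.

## Working session

There is one attempt and no reset: what is moved stays moved. The work goes in short steps, Python scripts to look and compute and a tool call to move; the robot and the scene stay as the last step left them, time stands still between calls to the robot, and variables do not carry over. Pictures are saved under pics/ and viewed, on a budget of 10 in all, crops included, one or two more only if the job needs it, and the job is handed in when it is done.

Besides the shell and the picture viewer there is one more tool, called after "Request:" by a JSON object that holds its "method" and its "body", one argument or row to a line. move_arm: Moves the arm, as the interface text tells. Its arguments: {"type":"object","properties":{"motion":{"type":"array"},"gripper":{"type":"number"},"grip_force":{"type":"number"}},"required":["motion"]}

```bash
mkdir -p pics; ls; cat > h.py <<'E'
import numpy as np, cv2, pickle
from rig import robot
from scipy.spatial.transform import Rotation as Ro
def snap(n,save=None):
    s=robot.snapshot(n)
    if save: cv2.imwrite(f'pics/{save}.png',s['pixels'][:,:,::-1])
    pickle.dump(s,open(f'{save or n}.pkl','wb')); return s
def load(n): return pickle.load(open(f'{n}.pkl','rb'))
def rays(s,uv):
    uv=np.atleast_2d(uv).astype(float)
    d=np.c_[(uv[:,0]-s['cx'])/s['fx'],(uv[:,1]-s['cy'])/s['fy']]; u=d.copy()
    for _ in range(20): u=d/(1+s['k1']*(u**2).sum(1,keepdims=True))
    return np.c_[u,np.ones(len(u))]
def pts(s,uv):  # via depth
    uv=np.atleast_2d(uv).astype(int); z=s['depth'][uv[:,1],uv[:,0]]
    return (rays(s,uv)*z[:,None]-np.array(s['t']))@np.array(s['R'])
def onz(s,uv,h):
    R=np.array(s['R']);C=-R.T@np.array(s['t']); d=rays(s,uv)@R
    return C+d*((h-C[2])/d[:,2])[:,None]
def cloud(s):
    H,W=s['depth'].shape; v,u=np.mgrid[:H,:W]
    return pts(s,np.c_[u.ravel(),v.ravel()]).reshape(H,W,3)
def proj(s,X):
    c=np.atleast_2d(X)@np.array(s['R']).T+np.array(s['t']); p=c[:,:2]/c[:,2:]
    p=p*(1+s['k1']*(p**2).sum(1,keepdims=True)); return p*[s['fx'],s['fy']]+[s['cx'],s['cy']]
E
python3 - <<'E'
from h import *
a=snap('scene','scene0');b=snap('top','top0')
for s in(a,b): print(s['fx'],s['k1'],-np.array(s['R']).T@np.array(s['t']),(s['depth']>0).mean())
print(robot.get_state())
E
```

```text
pics
384.0490928252046 -0.021438339562754264 [1034.06826135  868.03022163 1096.33626976] 0.99365234375
433.55716481672977 -0.052618976571048096 [ 390.08067551  -50.17487902 1684.44508216] 0.995941162109375
{'time_s': 0.1, 'q': array([ 1.15469045e+00,  3.79349570e-01,  1.73472198e+00, -3.03545735e-05,
        1.02850985e+00, -3.33131696e-02]), 'joint_vel': array([-0.00072232, -0.00088629, -0.00082938, -0.0006054 ,  0.00081223,
       -0.00121997]), 'tau': array([-1.95962850e-03, -7.65047479e+01, -4.35292053e+01,  6.52161241e-02,
        3.97472468e-02,  7.43622422e-06]), 'tcp_pos': array([261.33410077, 649.00135409, 213.35862734]), 'tool_rot': array([ 1.90222216e-01,  9.81740935e-01, -4.84843222e-04, -9.74893687e-05]), 'wrist_force': array([0.54034903, 0.14282826, 0.72243186]), 'torque': array([-0.02198479, -0.03976063,  0.05168318]), 'finger_gap': 0.9981717674079202}
```

View pics/scene0.png

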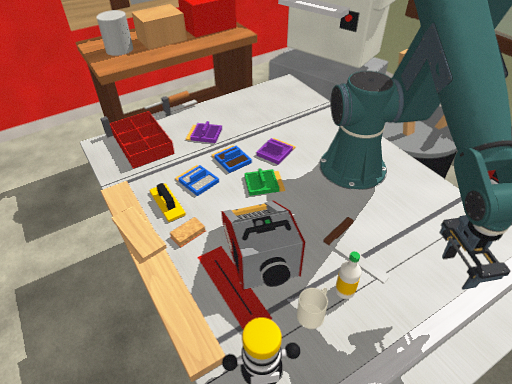

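View pics/top0.png

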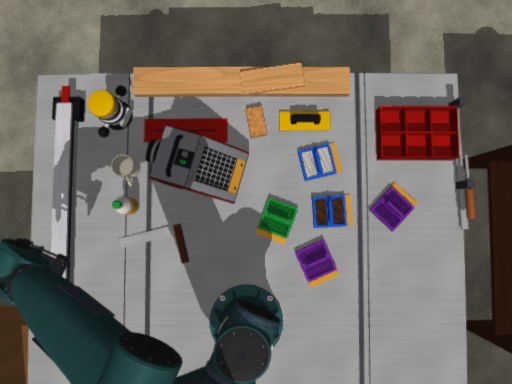

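The scene shows, in the top view, the white-pleated panel in a blue frame at (318,161) with its brass flange on the right at (336,157). The brown one is at (331,210), and the look-alikes are green (279,216) and purple (316,260) and (392,206). The intake grille is at (220,175) with its brass lip at (238,178). The white-pleated one at (318,161) is the part meant; I'll measure it and confirm it in a crop.

```bash
python3 - <<'E'
from h import *
for n in('top0','scene0'):
    s=load(n);P=cloud(s);h=cv2.cvtColor(s['pixels'],cv2.COLOR_RGB2HSV)
    brass=cv2.inRange(h,(14,120,120),(28,255,255));blue=cv2.inRange(h,(100,120,60),(125,255,255))
    for nm,m in(('brass',brass),('blue',blue)):
        k,l,st,c=cv2.connectedComponentsWithStats(m)
        for i in range(1,k):
            if st[i,4]<25: continue
            q=P[l==i]; (cx,cy),(w,hh),a=cv2.minAreaRect(q[:,:2].astype(np.float32))
            print(n,nm,st[i],c[i].round(),'mean',q.mean(0).round(),'rect',round(cx),round(cy),round(w),round(hh),round(a,1),'z',np.percentile(q[:,2],[5,50,95]).round())
s=load('top0');P=cloud(s)
im=s['pixels'][:,:,::-1]
A=cv2.resize(im[130:190,285:350],None,fx=6,fy=6,interpolation=cv2.INTER_CUBIC)
B=cv2.resize(im[115:210,140:260],None,fx=3.8,fy=3.8,interpolation=cv2.INTER_CUBIC)
o=np.zeros((max(len(A),len(B)),A.shape[1]+B.shape[1],3),np.uint8);o[:len(A),:A.shape[1]]=A;o[:len(B),A.shape[1]:]=B
cv2.imwrite('pics/crop1.png',cv2.resize(o,None,fx=.93,fy=.93));print(o.shape)
# grille plane
m=np.zeros(P.shape[:2],bool);m[160:188,203:236]=1
q=P[m];
for _ in range(4):
    c=q.mean(0);n=np.linalg.svd(q-c)[2][2];n*=np.sign(n[2]);r=(q-c)@n;q=q[abs(r)<6]
print('plane',c,n,np.degrees(np.arccos(n[2])),len(q),r.std(),'upslope az',np.degrees(np.arctan2(-n[1],-n[0])))
E
```

```text
top0 brass [ 133   63  217   34 6322] [241.  81.] mean [922.  16.  49.] rect 915 -33 767 717 45.0 z [32. 42. 66.]
top0 brass [ 88  90  26  28 589] [101. 103.] mean [794. 503. 202.] rect 647 270 816 94 57.5 z [185. 199. 205.]
top0 brass [246 106  21  31 472] [256. 121.] mean [762. -40.  55.] rect 614 -58 444 68 6.7 z [23. 31. 37.]
top0 brass [279 111  51  20 702] [304. 122.] mean [ 766. -227.   19.] rect 774 -229 83 197 0.3 z [ 5. 18. 27.]
top0 brass [330 143  12  30 156] [336. 157.] mean [ 628. -351.    9.] rect 629 -351 120 21 14.2 z [ 3.  9. 16.]
top0 brass [228 159  18  35 300] [236. 176.] mean [549.  32.  81.] rect 549 32 31 126 73.8 z [69. 82. 93.]
top0 brass [392 183  25  23 145] [404. 194.] mean [ 486. -616.   10.] rect 486 -616 119 21 46.7 z [ 4. 10. 17.]
top0 brass [345 195   8  31 158] [348. 210.] mean [ 423. -396.   20.] rect 423 -230 116 360 0.1 z [ 3.  9. 16.]
top0 brass [256 229  30  15 165] [271. 236.] mean [323. -98.  19.] rect 330 -89 135 50 52.9 z [ 3.  8. 16.]
top0 brass [309 271  30  17 165] [323. 279.] mean [ 163. -297.   20.] rect 243 -175 371 106 56.3 z [ 4.  9
[... 2224 characters left out ...]
] [167. 275.] mean [913. 114.  39.] rect 914 117 9 107 1.8 z [36. 39. 43.]
scene0 brass [336 276  24  19 249] [346. 287.] mean [471. 469.  72.] rect 747 646 723 62 32.8 z [29. 59. 89.]
scene0 brass [ 242  317   40   43 1343] [261. 338.] mean [805. 515. 193.] rect 865 632 578 110 59.5 z [174. 198. 201.]
scene0 blue [215 146  37  27 420] [233. 159.] mean [ 433. -296.   31.] rect 674 251 1421 157 66.0 z [ 4. 21. 52.]
scene0 blue [179 165  40  31 465] [198. 180.] mean [ 623. -248.   36.] rect 770 258 1319 161 73.5 z [ 5. 22. 53.]
(361, 846, 3)
plane [564.30565778  99.68510294 109.24843481] [-0.13190707 -0.54083404  0.83072201] 33.82702202056135 617 2.4681284512504362 upslope az 76.29340657586808
```

View pics/crop1.png

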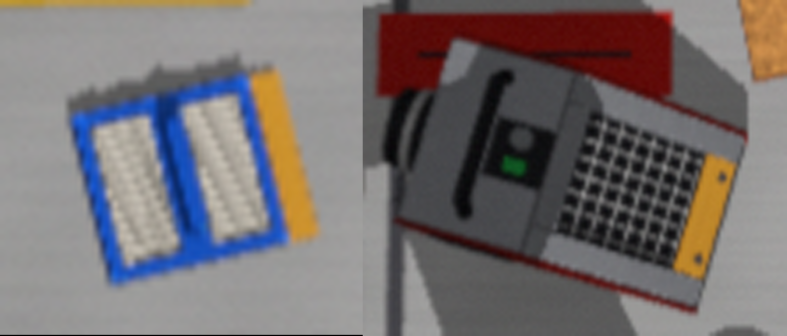

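The crop confirms it: white pleats, blue frame with a dark rib at (180,170) and the brass flange on the right. The collector's brass lip is at its lower right end (705,215). Next, a quick wrist-feasibility check, then move.

```bash
cat >> h.py <<'E'
def euler_wrist(q1,f,Rt):
    "q4,q5,q6 for forearm angle f=q2+q3"
    R=(Ro.from_euler('z',q1)*Ro.from_euler('y',f)).inv()*Ro.from_matrix(Rt)
    return np.degrees(R.as_euler('ZYZ'))
E
python3 - <<'E'
from h import *
st=robot.get_state();q=st['q']
print(Ro.from_quat(st['tool_rot']).as_matrix().round(3)); print(euler_wrist(q[0],q[1]+q[2],Ro.from_quat(st['tool_rot']).as_matrix()),np.degrees(q))
az=np.radians(75);u=np.array([np.cos(az),np.sin(az),0]);zz=np.array([0,0,1.])
for t in (35,50):
    a=np.radians(t); X=np.cos(a)*u+np.sin(a)*zz; N=-np.sin(a)*u+np.cos(a)*zz
    for s in(1,-1):
        y=s*X; z=-N; x=np.cross(y,z)
        for f in(95,110,125): print(t,s,f,euler_wrist(np.radians(5),np.radians(f),np.c_[x,y,z]).round())
E
```

```text
[[-0.928  0.373 -0.   ]
 [ 0.373  0.928 -0.001]
 [ 0.    -0.001 -1.   ]]
[-1.73918895e-03  5.89292738e+01  8.80912960e+01] [ 6.61588895e+01  2.17351293e+01  9.93922483e+01 -1.73918895e-03
  5.89292738e+01 -1.90870402e+00]
35 1 95 [34. 75. 14.]
35 1 110 [37. 62.  4.]
35 1 125 [44. 51. -7.]
35 -1 95 [  34.   75. -166.]
35 -1 110 [  37.   62. -176.]
35 -1 125 [ 44.  51. 173.]
50 1 95 [49. 72.  9.]
50 1 110 [54. 62. -4.]
50 1 125 [ 62.  54. -19.]
50 -1 95 [  49.   72. -171.]
50 -1 110 [ 54.  62. 176.]
50 -1 125 [ 62.  54. 161.]
```

Request:
{"method": "move_arm", "body": {
  "motion": [-3.0,-3.0,-4.0,0,0,0,-3.5,-3.5,-3.0,0,0,0,-4.0,-4.0,-2.5,0,0,0,-4.0,-4.0,-2.5,0,0,0,-4.0,-4.0,-2.0,0,0,0,-4.2,-4.2,-1.5,0,0,0,-4.2,-4.2,-1.5,0,0,0,-4.2,-4.2,-1,0,0,0,-4.2,-4.2,0,0,0,0,-4.2,-4.2,0,0,0,0,-4.2,-4.2,0,0,0,0,-4,-4,0,0,0,0]
}}

```text
time_s: 1.6
tcp_pos: [530.1, 13.0, 398.3]
tool_rot: [0.187, 0.982, -0.002, 0.001]
wrist_force: [0.8, 1.2, 0.3]
finger_gap: 1.002
```

```bash
python3 - <<'E'
from h import *
st=robot.get_state();print(st['time_s'],st['tcp_pos'],np.degrees(st['q']).round(1))
s=snap('wrist','w1');print(s['fx'],s['k1'],-np.array(s['R']).T@np.array(s['t']),np.array(s['R']).round(2))
E
```

```text
1.6 [530.10835283  13.01205803 398.33937186] [ -1.   -4.3 109.7  -0.3  74.6 -69.3]
277.4884033431587 -0.00921680607796319 [453.35419493  44.49442288 570.0069222 ] [[ 0.37  0.93 -0.  ]
 [ 0.89 -0.35  0.29]
 [ 0.27 -0.11 -0.96]]
```

View pics/w1.png

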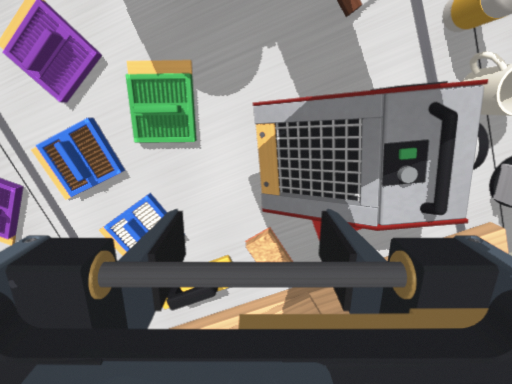

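Wrist view: brass lip at (267,160), grille (277–360, 120–200), and recess well in view. The white-pleat panel is at (140,220). Now I fit the intake frame from this depth.

```bash
python3 - <<'E'
from h import *
s=load('w1');P=cloud(s);h=cv2.cvtColor(s['pixels'],cv2.COLOR_RGB2HSV)
def plane(q,tol=3):
    for _ in range(6):
        c=q.mean(0);n=np.linalg.svd(q-c)[2][2];n*=np.sign(n[2]);r=(q-c)@n;q=q[abs(r)<tol]
    return c,n,r.std(),len(q)
c,n,sd,k=plane(P[125:192,285:352].reshape(-1,3));print('grille',c.round(1),n.round(3),np.degrees(np.arccos(n[2])),np.degrees(np.arctan2(-n[1],-n[0])),sd,k)
brass=cv2.inRange(h,(12,110,110),(28,255,255));k,l,st,cc=cv2.connectedComponentsWithStats(brass)
i=l[150,263] or l[170,268]; m=l==i; q=P[m]; cb,nb,sd,_=plane(q);print('lip plane',cb.round(1),nb.round(3),np.degrees(np.arccos(nb[2])),np.degrees(np.arctan2(-nb[1],-nb[0])),sd,st[i])
# red rail lines: direction
red=((h[...,0]<8)|(h[...,0]>172))&(h[...,1]>150)&(h[...,2]>60)
for (r0,r1,c0,c1) in((88,108,255,380),(203,235,260,375)):
    mm=np.zeros_like(red);mm[r0:r1,c0:c1]=red[r0:r1,c0:c1]&(P[r0:r1,c0:c1,2]>60);Q=P[mm];
    vx,vy,x0,y0=cv2.fitLine(Q[:,:2].astype(np.float32),cv2.DIST_HUBER,0,.01,.01).ravel();print('red az',np.degrees(np.arctan2(vy,vx))%180,len(Q),x0,y0)
# lip inner edge: right boundary of brass per row -> line in world on lip plane
E1=[]
for r in range(130,192):
    cs=np.where(m[r])[0]
    if len(cs)>3: E1.append((cs.max()+.5,r))
E1=np.array(E1);R=np.array(s['R']);C=-R.T@np.array(s['t']);d=rays(s,E1)@R
W=C+d*(((cb-C)@nb)/(d@nb))[:,None]
vx,vy,x0,y0=cv2.fitLine(W[:,:2].astype(np.float32),cv2.DIST_HUBER,0,.01,.01).ravel();print('lip edge az(perp)',(np.degrees(np.arctan2(vy,vx))+90)%180,'mean',W.mean(0))
az=np.radians(74.5)
for az in np.radians([73.5,75]):
    t=np.radians(35);u=np.array([np.cos(az),np.sin(az),0]);X=np.cos(t)*u+np.r_[0,0,np.sin(t)];N=-np.sin(t)*u+np.r_[0,0,np.cos(t)];Y=np.cross(N,X)
    L=(P-c)@np.c_[X,Y,N]
    # profiles
    mid=abs(L[...,1])<25
    b=np.arange(-110,130,4)
    print('x prof',[(int(x),round(float(np.median(L[...,2][mid&(abs(L[...,0]-x)<2)])),0)) for x in b if (mid&(abs(L[...,0]-x)<2)).sum()>2])
    mid=abs(L[...,0])<35
    print('y prof',[(int(x),round(float(np.median(L[...,2][mid&(abs(L[...,1]-x)<2)])),0)) for x in range(-100,100,4) if (mid&(abs(L[...,1]-x)<2)).sum()>2])
    print('lip edge local',((W-c)@np.c_[X,Y,N]).mean(0))
E
```

```text
grille [568.5 109.4 115.4] [-0.136 -0.63   0.765] 40.11612795512821 77.79149615653472 0.831229854423312 614
lip plane [547.3  36.   83.6] [-0.182 -0.619  0.764] 40.191148930751076 73.62129807390386 0.7608808966026257 [ 257  123   23   72 1196]
red az 73.80409 293 478.53323 139.54869
red az 73.7078 200 662.2015 78.64065
lip edge az(perp) 73.41639 mean [554.10378442  48.9714831   95.69619528]
x prof [(-102, 18.0), (-98, 18.0), (-94, 18.0), (-90, 18.0), (-86, 18.0), (-82, 18.0), (-78, 18.0), (-74, 17.0), (-70, 2.0), (-66, 15.0), (-62, -0.0), (-58, -0.0), (-54, 0.0), (-50, 1.0), (-46, -0.0), (-42, -0.0), (-38, -0.0), (-34, -0.0), (-30, 0.0), (-26, -0.0), (-22, -0.0), (-18, -0.0), (-14, -0.0), (-10, 0.0), (-6, -0.0), (-2, -0.0), (2, 0.0), (6, -0.0), (10, 0.0), (14, -0.0), (18, -0.0), (22, -0.0), (26, -0.0), (30, 0.0), (34, -0.0), (38, -0.0), (42, 319.0), (46, 323.0), (50, 328.0), (54, 333.0), (58, 2.0), (62, 2.0), (66, 349.0), (70, 361.0), (74, 369.0), (78, 375.0), (82, 380.0), (86, 385.0), (90, 389.0), (94, 22.0), (98, 21.0), (102, 20.0), (106, 15.0), (110, 20.0), (114, 18.0), (118, 264.
[... 1405 characters left out ...]
.0), (122, 267.0), (126, 273.0)]
y prof [(-100, 23.0), (-96, 23.0), (-92, 23.0), (-88, 23.0), (-84, 23.0), (-80, 23.0), (-76, 23.0), (-72, 23.0), (-68, 21.0), (-64, 4.0), (-60, 1.0), (-56, 1.0), (-52, 1.0), (-48, 0.0), (-44, 0.0), (-40, 1.0), (-36, 0.0), (-32, 0.0), (-28, 0.0), (-24, 0.0), (-20, 1.0), (-16, -0.0), (-12, 0.0), (-8, 0.0), (-4, 0.0), (0, 0.0), (4, -0.0), (8, -0.0), (12, -0.0), (16, 0.0), (20, -0.0), (24, -1.0), (28, -1.0), (32, -0.0), (36, -0.0), (40, -1.0), (44, -1.0), (48, -1.0), (52, -0.0), (56, -1.0), (60, -1.0), (64, 21.0), (68, 21.0), (72, 21.0), (76, 21.0), (80, 21.0), (84, 21.0), (88, 21.0), (92, 20.0), (96, 20.0)]
lip edge local [-62.19518669  -1.78683005  19.49273002]
```

```bash
cat >> h.py <<'E'
AZ=np.radians(73.6);TL=np.radians(35)
def frame(az=AZ,t=TL):
    u=np.array([np.cos(az),np.sin(az),0]);X=np.cos(t)*u+np.r_[0,0,np.sin(t)];N=-np.sin(t)*u+np.r_[0,0,np.cos(t)]
    return np.c_[X,np.cross(N,X),N]
E
python3 - <<'E'
from h import *
F=frame();c0=np.array([568.5,109.4,115.4])
for n in('w1','top0'):
    s=load(n);P=cloud(s);L=(P-c0)@F;ok=(L[...,2]<60)&(L[...,2]>-20)
    fl=ok&(abs(L[...,0])<50)&(abs(L[...,1])<50);z0=np.median(L[...,2][fl]);A=np.c_[L[...,0][fl],L[...,1][fl],np.ones(fl.sum())]
    print(n,'floor z',z0,'slopes',np.linalg.lstsq(A,L[...,2][fl],rcond=None)[0].round(4))
    def prof(mid,ax,b,w=1.5): return [(int(x),int(round(float(np.median(L[...,2][mid&(abs(L[...,ax]-x)<w)])-z0)))) for x in b if (mid&(abs(L[...,ax]-x)<w)).sum()>2]
    print('x',prof(ok&(abs(L[...,1])<50),0,[*range(-80,-50,2),*range(60,130,3)]))
    print('y',prof(ok&(abs(L[...,0])<50),1,[*range(-74,-54,2),*range(54,74,2)]))
    h=cv2.cvtColor(s['pixels'],cv2.COLOR_RGB2HSV);br=(cv2.inRange(h,(12,110,110),(28,255,255))>0)&ok&(abs(L[...,2]-z0-18)<5)&(L[...,0]<-50)
    q=L[br];print('brass x,y range',np.percentile(q[:,0],[1,99]),np.percentile(q[:,1],[1,99]),np.median(q[:,2])-z0)
E
```

```text
w1 floor z -0.11428300470223164 slopes [-0.0014 -0.0006 -0.0765]
x [(-80, 18), (-78, 18), (-76, 18), (-74, 17), (-72, 17), (-70, 3), (-68, 2), (-66, 16), (-64, 0), (-62, 0), (-60, 0), (-58, 0), (-56, 0), (-54, 0), (-52, 0), (60, 0), (63, 0), (66, 0), (69, 0), (72, 0), (78, 21), (81, 21), (84, 22), (87, 22), (90, 22), (93, 22), (96, 21), (99, 21), (102, 20), (105, 15), (108, 17), (111, 19), (114, 17), (117, 15), (120, 13), (123, 11), (126, 9), (129, 7)]
y [(-74, 22), (-72, 22), (-70, 22), (-68, 21), (-66, 11), (-64, 0), (-62, 0), (-60, 0), (-58, 0), (-56, 1), (54, 0), (56, 0), (58, 0), (60, 0), (62, 21), (64, 22), (66, 22), (68, 22), (70, 22), (72, 22)]
brass x,y range [-204.40675733  -65.05915553] [-227.93307906   59.83948426] 17.825215093616016
top0 floor z 0.20910286060370803 slopes [-0.005  -0.0015  0.378 ]
x [(-80, 17), (-78, 17), (-76, 16), (-74, 17), (-72, 18), (-70, 12), (-68, 4), (-66, 4), (-64, 2), (-62, 0), (-60, 0), (-58, 1), (-56, 0), (-54, 0), (-52, 0), (60, -1), (63, 0), (66, 1), (69, 4), (78, 21), (81, 21), (84, 22), (87, 20), (90, 21), (93, 22), (96, 22), (99, 22), (102, 18), (105, 17), (108, 19), (111, 17), (114, 15), (117, 13), (120, 12), (123, 10), (126, 8), (129, 8)]
y [(-74, 21), (-72, 22), (-70, 18), (-68, 6), (-66, 0), (-64, 0), (-62, 0), (-60, -1), (-58, -1), (-56, -1), (54, 2), (56, 1), (58, 0), (60, 21), (62, 21), (64, 22), (66, 22), (68, 22), (70, 23), (72, 21)]
brass x,y range [-223.77694444  -64.74745543] [-451.73601498   57.60328649] 17.91066387110604
```

Request:
{"method": "move_arm", "body": {
  "motion": [-3.8,-3.4,3.3,0,0,-6,-3.5,-3.8,3.3,0,0,-6,-3.0,-4.2,3.3,0,0,-6,-2.6,-4.4,3.3,0,0,-6,-2.1,-4.7,3.3,0,0,-6,-1.6,-4.9,3.3,0,0,-6]
}}

```text
time_s: 2.4
tcp_pos: [673.3, -271.6, 201.7]
tool_rot: [-0.134, 0.991, -0.003, 0.002]
wrist_force: [1.4, 0.3, 0.6]
finger_gap: 1.001
```

```bash
python3 - <<'E'
from h import *
st=robot.get_state();R=Ro.from_quat(st['tool_rot']).as_matrix();print(st['time_s'],st['tcp_pos'],np.degrees(st['q']).round(1),'y az',np.degrees(np.arctan2(R[1,1],R[0,1])))
s=snap('wrist','w2');P=cloud(s);h=cv2.cvtColor(s['pixels'],cv2.COLOR_RGB2HSV)
near=(abs(P[...,0]-620)<130)&(abs(P[...,1]+290)<130)
br=(cv2.inRange(h,(12,110,110),(28,255,255))>0)&near&(P[...,2]<14);bl=(cv2.inRange(h,(100,110,40),(125,255,255))>0)&near
q=P[br];r=cv2.minAreaRect(q[:,:2].astype(np.float32));print('flange',r,q[:,2].mean(),len(q))
rib=bl&(P[...,2]>47)&(P[...,2]<62);q=P[rib];r=cv2.minAreaRect(q[:,:2].astype(np.float32));print('rib top',r,q.mean(0),np.percentile(q[:,2],[5,50,95]),len(q))
fr=bl&(abs(P[...,2]-22)<4);q=P[fr];r=cv2.minAreaRect(q[:,:2].astype(np.float32));print('frame',r,np.median(q[:,2]),len(q))
E
```

```text
2.4 [ 673.2854699  -271.55954488  201.71344503] [ -23.7   24.5   96.7   -0.2   58.3 -129. ] y az 105.37900845844315
flange ((689.4880981445312, -296.33465576171875), (265.0088806152344, 109.28054809570312), 48.72890853881836) 9.175847883336402 1794
rib top ((609.7588500976562, -274.5957336425781), (79.13678741455078, 13.994158744812012), 13.42931842803955) [ 608.65926967 -274.994612     54.63291501] [52.72886932 54.73187616 56.15798565] 894
frame ((610.4976806640625, -273.63079833984375), (120.30207061767578, 124.69207763671875), 13.273710250854492) 22.94655880583381 3495
```

View pics/w2.png

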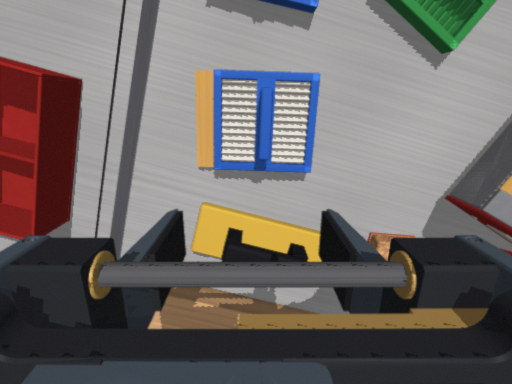

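The wrist view shows the panel at (258,120) with the rib at (265,120) and the flange on the left. The rib measures 79×14 at height 54.7 and the frame 120×125, which match the given sizes. Going down now.

Request:
{"method": "move_arm", "body": {
  "motion": [2.1,0.5,3.3,0,0,2,2.1,0.5,3.3,0,0,0,2.0,0.4,3.3,0,0,0,0,0,2.5,0,0,0,0,0,1.5,0,0,0]
}}

```text
time_s: 3.08
tcp_pos: [607.1, -278.9, 50.5]
tool_rot: [-0.117, 0.993, -0.002, -0.001]
wrist_force: [0.1, 0.3, 0.4]
finger_gap: 1.0
```

```bash
python3 - <<'E'
from h import *
st=robot.get_state();R=Ro.from_quat(st['tool_rot']).as_matrix();print(st['time_s'],st['tcp_pos'],'y az',np.degrees(np.arctan2(R[1,1],R[0,1])),R[:,2])
print('tool-frame err to rib, mm',R.T@(np.array([609.8,-274.6,26])-st['tcp_pos']))
E
```

```text
3.075 [ 607.14523975 -278.94526052   50.47086796] y az 103.42462085800572 [-0.00121972 -0.0039084  -0.99999162]
tool-frame err to rib, mm [-3.6422455   3.69626364 24.45044176]
```

Request:
{"method": "move_arm", "body": {
  "motion": [-0.3,0.35,1.0,0,0,0,0,0,0.8,0,0,0,0,0,0.3,0,0,0,0,0,0.1,0,0,0,0,0,0,0,0,0]
}}

```text
time_s: 3.7
tcp_pos: [610.8, -274.7, 28.3]
tool_rot: [-0.117, 0.993, -0.002, -0.0]
wrist_force: [-0.7, 0.5, -0.3]
finger_gap: 1.003
```

Request:
{"method": "move_arm", "body": {
  "motion": [0,0,0,0,0,0,0,0,0,0,0,0,0,0,0,0,0,0,0,0,0,0,0,0],
  "gripper": 1,
  "grip_force": 30
}}

```text
time_s: 4.2
tcp_pos: [611.2, -275.0, 29.2]
tool_rot: [-0.117, 0.993, -0.003, 0.0]
wrist_force: [-0.1, 0.0, -0.2]
finger_gap: 0.592
```

Request:
{"method": "move_arm", "body": {
  "motion": [0,0,0.2,0,0,0,0,0,0,0,0,0,0,0,0,0,0,0,0,0,0,0,0,0,0,0,0,0,0,0,0,0,0,0,0,0]
}}

```text
time_s: 4.95
tcp_pos: [611.1, -274.9, 27.0]
tool_rot: [-0.117, 0.993, -0.002, 0.0]
wrist_force: [0.1, 0.3, 1.0]
finger_gap: 0.151
```

```bash
python3 - <<'E'
from h import *
st=robot.get_state();R=Ro.from_quat(st['tool_rot']).as_matrix();print(st['time_s'],st['tcp_pos'],'y az',np.degrees(np.arctan2(R[1,1],R[0,1])),st['finger_gap'],st['wrist_force'])
E
```

```text
4.95 [ 611.08174303 -274.86892258   27.041843  ] y az 103.44159463224136 0.15057322939874188 [0.09875482 0.25135257 0.9948828 ]
```

```bash
cat >> h.py <<'E'
F=frame();O=np.array([568.5,109.4,115.4])+F@np.array([-0.3,-2.8,0])
G=np.array([87,-1.2,27.]) # TCP in panel frame (origin middle of flange outer bottom edge)
def target(x0,z0,th,y0=0):
    Rp=F@Ro.from_euler('y',-np.radians(th)).as_matrix() # panel axes in world
    p=O+F@np.array([x0,y0,z0])+Rp@G
    return p,Rp@np.array([[0,1,0],[1,0,0],[0,0,-1.]]) # tool x=py, y=px, z=-pz
def panel():  # current panel pose in intake frame
    st=robot.get_state();R=Ro.from_quat(st['tool_rot']).as_matrix();Rp=R@np.array([[0,1,0],[1,0,0],[0,0,-1.]])
    d=F.T@(st['tcp_pos']-Rp@G-O);e=Ro.from_matrix(F.T@Rp).as_rotvec(degrees=True)
    return st,d,e
def show():
    st,d,e=panel();print('t',round(st['time_s'],2),'tcp',st['tcp_pos'].round(1),'flange in intake',d.round(1),'rotvec',e.round(2),'F(intake)',(F.T@st['wrist_force']).round(1),'tq',st['torque'].round(2),'gap',round(st['finger_gap'],3),'q',np.degrees(st['q']).round(0))
def rows(tg,n,start=None):
    st=robot.get_state();p0,R0=start or (st['tcp_pos'],Ro.from_quat(st['tool_rot']).as_matrix());p1,R1=tg
    dr=(Ro.from_matrix(R0).inv()*Ro.from_matrix(R1)).as_rotvec();o=[]
    for k in range(n):
        Rk=R0@Ro.from_rotvec(dr*k/n).as_matrix();o.append(np.r_[Rk.T@(p1-p0)/n/10,np.degrees(dr)/n])
    print(np.array(o).round(2).tolist())
E
python3 - <<'E'
from h import *
print(O);show()
st=robot.get_state();up=(st['tcp_pos']+[-20,60,160],Ro.from_quat(st['tool_rot']).as_matrix())
A=target(-40,70,17);print(A[0].round(1),target(-44,11,17)[0],target(-73,2,17)[0],target(-75,0,0)[0])
rows(up,4);rows(A,10,up)
E
```

```text
[571.11669495 108.37369672 115.22792707]
t 4.95 tcp [ 611.1 -274.9   27. ] flange in intake [-420.1 -188.9  154.1] rotvec [ 9.05 34.47 28.93] F(intake) [ 0.8 -0.   0.7] tq [ 0.34  0.13 -0.01] gap 0.151 q [ -26.   33.  106.   -0.   41. -129.]
[560.8  69.1 234.8] [569.42588678  98.37865052 184.18103175] [564.17624958  80.54191344 160.1749467 ] [570.67073972 102.60829796 144.2279495 ]
[[0.14, 1.56, -4.01, 0.0, 0.0, 0.0], [0.14, 1.56, -4.01, 0.0, 0.0, 0.0], [0.14, 1.56, -4.01, 0.0, 0.0, 0.0], [0.14, 1.56, -4.01, 0.0, 0.0, 0.0]]
[[-0.37, 2.83, -0.49, -5.11, -1.35, 2.78], [-0.24, 2.88, -0.23, -5.11, -1.35, 2.78], [-0.1, 2.89, 0.03, -5.11, -1.35, 2.78], [0.05, 2.88, 0.29, -5.11, -1.35, 2.78], [0.19, 2.84, 0.54, -5.11, -1.35, 2.78], [0.35, 2.76, 0.79, -5.11, -1.35, 2.78], [0.5, 2.66, 1.02, -5.11, -1.35, 2.78], [0.65, 2.54, 1.24, -5.11, -1.35, 2.78], [0.8, 2.38, 1.44, -5.11, -1.35, 2.78], [0.95, 2.2, 1.62, -5.11, -1.35, 2.78]]
```

Request:
{"method": "move_arm", "body": {
  "motion": [0,0,-2,0,0,0,0,0.5,-4,0,0,0,0.2,1.8,-4,0,0,0,0.2,2.0,-3.5,0,0,0,0.2,2.0,-2.5,0,0,0]
}}

```text
time_s: 5.58
tcp_pos: [589.1, -213.3, 194.1]
tool_rot: [-0.116, 0.993, -0.002, -0.0]
wrist_force: [0.7, 0.0, -2.5]
finger_gap: 0.155
```

```bash
python3 - <<'E'
from h import *
show();rows(target(-30,75,17),9)
E
```

```text
t 5.58 tcp [ 589.1 -213.3  194.1] flange in intake [-281.1 -150.3  260.6] rotvec [ 9.1  34.46 28.84] F(intake) [-1.2 -0.7 -2.1] tq [ 0.05 -0.02 -0.03] gap 0.155 q [ -22.   17.  109.   -0.   55. -125.]
[[-0.45, 3.17, -0.58, -5.67, -1.5, 3.08], [-0.29, 3.23, -0.25, -5.67, -1.5, 3.08], [-0.11, 3.25, 0.08, -5.67, -1.5, 3.08], [0.07, 3.23, 0.4, -5.67, -1.5, 3.08], [0.25, 3.17, 0.71, -5.67, -1.5, 3.08], [0.44, 3.06, 1.01, -5.67, -1.5, 3.08], [0.63, 2.92, 1.3, -5.67, -1.5, 3.08], [0.82, 2.74, 1.56, -5.67, -1.5, 3.08], [1.01, 2.52, 1.79, -5.67, -1.5, 3.08]]
```

Request:
{"method": "move_arm", "body": {
  "motion": [-0.4,3.2,-0.6,-5.7,-1.5,3.1,-0.3,3.2,-0.3,-5.7,-1.5,3.1,-0.1,3.2,0.1,-5.7,-1.5,3.1,0.1,3.2,0.4,-5.7,-1.5,3.1,0.2,3.2,0.7,-5.7,-1.5,3.1,0.4,3.1,1.0,-5.7,-1.5,3.1,0.6,2.9,1.3,-5.7,-1.5,3.1,0.8,2.7,1.5,-5.7,-1.5,3.1]
}}

```text
time_s: 6.58
tcp_pos: [567.6, 48.1, 257.8]
tool_rot: [0.104, 0.908, 0.401, 0.064]
wrist_force: [-0.2, -0.4, -2.4]
finger_gap: 0.154
```

```bash
python3 - <<'E'
from h import *
show();rows(target(-30,70,17),3)
snap('wrist','w3');snap('scene','s3');snap('top','t3')
E
```

```text
t 6.58 tcp [567.6  48.1 257.8] flange in intake [-45.1 -16.8 104.8] rotvec [  0.27 -12.89   3.1 ] F(intake) [-1.8  0.1 -1.7] tq [-0.78  0.3  -0.01] gap 0.154 q [ -18.   10.  120.   54.   66. -126.]
[[0.39, 0.18, 1.04, -1.37, -0.24, 1.01], [0.4, 0.15, 1.05, -1.37, -0.24, 1.01], [0.41, 0.12, 1.05, -1.37, -0.24, 1.01]]
```

View pics/w3.png

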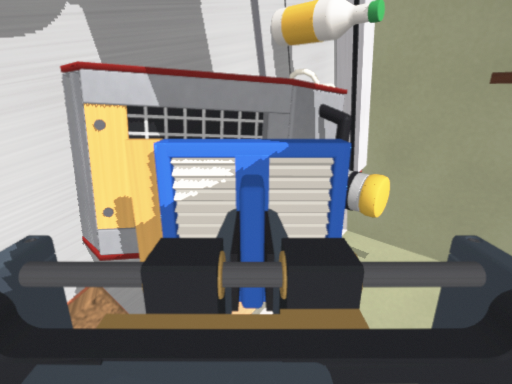

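Wrist view: panel held square, blue frame top edge at row 140, flange at (147,195), brass lip at (108,165). I check the panel's pose in the grip from this depth.

```bash
python3 - <<'E'
from h import *
st=robot.get_state();R=Ro.from_quat(st['tool_rot']).as_matrix()
s=load('w3');P=cloud(s);h=cv2.cvtColor(s['pixels'],cv2.COLOR_RGB2HSV);T=(P-st['tcp_pos'])@R
bl=(cv2.inRange(h,(100,110,40),(125,255,255))>0)&(abs(T[...,2]-5)<5);bl[230:]=0
q=T[bl];print('frame face z',np.median(q[:,2]));A=np.c_[q[:,:2],np.ones(len(q))];print('slopes x,y',np.linalg.lstsq(A,q[:,2],rcond=None)[0].round(3))
print('tx max',np.percentile(q[:,0],[98,99.5]),'ty range',np.percentile(q[:,1],[.5,99.5]))
e=[(np.where(bl[:,c])[0].min()-.5,c) for c in range(165,342)];uv=np.array([(c,r) for r,c in e]);C=-np.array(s['R']).T@np.array(s['t']);d=rays(s,uv)@np.array(s['R'])
n=R[:,2];W=C+d*(((st['tcp_pos']+5*n-C)@n)/(d@n))[:,None];L=(W-st['tcp_pos'])@R;print('far edge: fit tx = a+b ty',np.polyfit(L[:,1],L[:,0],1))
br=(cv2.inRange(h,(12,110,110),(28,255,255))>0)&(abs(T[...,2]-19)<6)&(abs(T[...,1]+75)<22);q=T[br];print('flange',len(q),np.percentile(q[:,1],[1,5,50,95]),np.percentile(q[:,0],[1,99]),np.median(q[:,2]))
# lip/recess in this view (wall locations in intake frame)
Lc=(P-O)@F;br=(cv2.inRange(h,(12,110,110),(28,255,255))>0)&(abs(Lc[...,2]-18)<5)&(abs(Lc[...,0]+80)<25)&(abs(Lc[...,1])<75);q=Lc[br];print('lip x',np.percentile(q[:,0],[1,99]),'y',np.percentile(q[:,1],[1,99]),'z',np.median(q[:,2]))
for x in(-50,-20,10,40):
    m=(abs(Lc[...,0]-x)<6);m[140:]=0;print(x,[(y,int(np.median(Lc[...,2][m&(abs(Lc[...,1]-y)<1)]))) for y in range(50,76,2) if (m&(abs(Lc[...,1]-y)<1)).sum()>1])
E
```

```text
frame face z 4.441745164080576
slopes x,y [ 0.007 -0.005  4.317]
tx max [60.24695664 60.37121064] ty range [-59.59288064  64.46526857]
far edge: fit tx = a+b ty [-8.46514306e-04  6.10376637e+01]
flange 2899 [-84.17179348 -83.46332801 -75.50079286 -66.53396512] [-28.52257271  60.31909626] 18.589295622465766
lip x [-101.12461121  -64.73095324] y [-61.94567142  63.34551532] z 17.3348814912054
-50 [(50, 0), (52, 0), (54, 0), (56, 0), (58, 0), (60, 0), (62, 0), (64, 0), (66, 20), (68, 21), (70, 21), (72, 21), (74, 21)]
-20 [(50, 0), (52, 0), (54, 0), (56, 0), (58, -1), (60, 0), (62, -1), (64, 0), (66, 20), (68, 21), (70, 21), (72, 21), (74, 21)]
10 [(50, 0), (52, 0), (54, 0), (56, 0), (58, 0), (60, 0), (62, 0), (64, 0), (66, 20), (68, 21), (70, 21), (72, 21), (74, 21)]
40 [(50, 0), (52, -1), (54, 0), (56, 0), (58, -1), (60, 0), (62, 0), (64, 0), (66, 20), (68, 21), (70, 21), (72, 21), (74, 21)]
```

```bash
sed -i 's/^G=np.array(\[87,-1.2,27.\])/G=np.array([86.3,-1.0,27.])/' h.py; python3 - <<'E'
from h import *
show();rows(target(-42,45,17,0.5),4)
E
```

```text
t 6.72 tcp [566.9  47.6 256.8] flange in intake [-45.7 -16.5 104.8] rotvec [  0.39 -12.67   3.2 ] F(intake) [-1.8 -0.  -1.8] tq [-0.77  0.17  0.02] gap 0.154 q [ -18.   10.  120.   54.   66. -126.]
[[0.31, -0.28, 1.32, -1.08, -0.21, 0.77], [0.31, -0.3, 1.32, -1.08, -0.21, 0.77], [0.32, -0.33, 1.31, -1.08, -0.21, 0.77], [0.32, -0.36, 1.3, -1.08, -0.21, 0.77]]
```

Request:
{"method": "move_arm", "body": {
  "motion": [0.3,-0.3,1.3,-1.1,-0.2,0.8,0.3,-0.3,1.3,-1.1,-0.2,0.8,0.3,-0.3,1.3,-1.1,-0.2,0.8,0.3,-0.4,1.2,-1.1,-0.2,0.8,0,0,0,0,0,0]
}}

```text
time_s: 7.35
tcp_pos: [564.2, 80.3, 210.3]
tool_rot: [0.13, 0.889, 0.435, 0.062]
wrist_force: [0.6, -0.2, -2.9]
finger_gap: 0.156
```

```bash
python3 - <<'E'
from h import *
show();rows(target(-42,12,17,0.5),4)
E
```

```text
t 7.35 tcp [564.2  80.3 210.3] flange in intake [-43.6  -0.   43.2] rotvec [ 1.000e-02 -1.714e+01 -1.700e-01] F(intake) [-1.7 -0.6 -2.4] tq [-0.81  0.18 -0.05] gap 0.156 q [ -16.   15.  123.   62.   63. -131.]
[[0.02, -0.19, 0.76, 0.03, 0.0, -0.04], [0.02, -0.19, 0.76, 0.03, 0.0, -0.04], [0.02, -0.19, 0.76, 0.03, 0.0, -0.04], [0.02, -0.19, 0.76, 0.03, 0.0, -0.04]]
```

Request:
{"method": "move_arm", "body": {
  "motion": [0,-0.2,0.8,0,0,0,0,-0.2,0.8,0,0,0,0.1,-0.2,0.8,0,0,0,0,-0.2,0.6,0,0,0,0,0,0,0,0,0]
}}

```text
time_s: 7.98
tcp_pos: [569.6, 99.6, 184.2]
tool_rot: [0.129, 0.889, 0.435, 0.063]
wrist_force: [0.1, 0.1, -1.9]
finger_gap: 0.149
```

```bash
python3 - <<'E'
from h import *
show();rows(target(-74,2.5,17,0.3),6)
s=snap('wrist','w4');P=cloud(s);L=(P-O)@F
for ym in(55,):
  for x in(-30,0,30,50):
    m=(abs(L[...,0]-x)<5);print(x,[(y,int(np.median(L[...,2][m&(abs(L[...,1]-y)<1)]))) for y in range(50,76,2) if (m&(abs(L[...,1]-y)<1)).sum()>1])
E
```

```text
t 7.97 tcp [569.6  99.6 184.2] flange in intake [-42.3   0.1  10.4] rotvec [ -0.03 -17.09  -0.1 ] F(intake) [-1.  -0.  -1.6] tq [-0.81  0.2  -0.  ] gap 0.149 q [ -14.   18.  123.   65.   60. -133.]
[[0.0, -0.54, -0.03, 0.02, 0.01, -0.02], [0.0, -0.54, -0.03, 0.02, 0.01, -0.02], [0.0, -0.54, -0.03, 0.02, 0.01, -0.02], [0.01, -0.54, -0.03, 0.02, 0.01, -0.02], [0.01, -0.54, -0.03, 0.02, 0.01, -0.02], [0.01, -0.54, -0.03, 0.02, 0.01, -0.02]]
-30 [(50, 22), (52, 22), (54, 23), (56, 23), (58, 22), (60, 0), (62, 0), (64, 0), (66, 21), (68, 21), (70, 21), (72, 21), (74, 21)]
0 [(50, 46), (52, 46), (54, 46), (56, 46), (58, 45), (60, 36), (62, 0), (66, 20), (68, 21), (70, 21), (72, 21), (74, 21)]
30 [(50, 55), (52, 56), (54, 56), (56, 55), (58, 55), (60, 45), (62, 0), (66, 20), (68, 21), (70, 20), (72, 21), (74, 21)]
50 [(50, 61), (52, 62), (54, 62), (56, 61), (58, 61), (60, 51), (62, 0), (64, 0), (66, 20), (68, 21), (70, 21), (72, 21), (74, 21)]
```

View pics/w4.png

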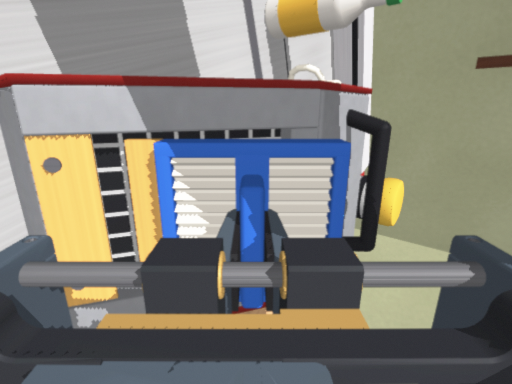

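Wrist view: flange (145,195) is inside the recess, clear of the lip edge (105,200), with the side gap on the far side about 4–5 mm, i.e. centred. Now I slide the flange under the lip.

Request:
{"method": "move_arm", "body": {
  "motion": [0,-0.6,0,0,0,0,0,-0.6,-0.05,0,0,0,0,-0.6,-0.05,0,0,0,0,-0.5,0,0,0,0,0,-0.3,0,0,0,0,0,0,0,0,0,0]
}}

```text
time_s: 8.78
tcp_pos: [564.7, 81.6, 163.4]
tool_rot: [0.129, 0.889, 0.435, 0.063]
wrist_force: [-0.8, 0.8, -2.2]
finger_gap: 0.154
```

```bash
python3 - <<'E'
from h import *
show();rows(target(-74,2,17,0.3),3)
E
```

```text
t 8.78 tcp [564.7  81.6 163.4] flange in intake [-69.4  -0.3   4. ] rotvec [ -0.1  -17.11  -0.11] F(intake) [-0.8  1.  -2.1] tq [-0.8   0.32 -0.02] gap 0.154 q [ -16.   20.  123.   65.   60. -136.]
[[0.02, -0.16, 0.02, 0.04, 0.04, -0.03], [0.02, -0.16, 0.02, 0.04, 0.04, -0.03], [0.02, -0.16, 0.02, 0.04, 0.04, -0.03]]
```

Request:
{"method": "move_arm", "body": {
  "motion": [0,-0.25,0,0,0,0,0,-0.2,0.05,0,0,0,0,0,0,0,0,0]
}}

```text
time_s: 9.15
tcp_pos: [564.2, 79.3, 159.5]
tool_rot: [0.129, 0.889, 0.435, 0.063]
wrist_force: [0.4, -1.1, -1.6]
finger_gap: 0.157
```

```bash
python3 - <<'E'
from h import *
show()
E
```

```text
t 9.15 tcp [564.2  79.3 159.5] flange in intake [-73.6  -0.5   2.2] rotvec [ -0.11 -17.1   -0.09] F(intake) [-1.7 -0.7 -0.8] tq [-0.8   0.22  0.  ] gap 0.157 q [ -16.   20.  123.   65.   60. -137.]
```

Request:
{"method": "move_arm", "body": {
  "motion": [0,-0.15,0,0,0,0,0,0,0,0,0,0]
}}

```text
time_s: 9.4
tcp_pos: [564.1, 78.6, 158.7]
tool_rot: [0.129, 0.889, 0.435, 0.063]
wrist_force: [0.3, 1.2, -0.7]
finger_gap: 0.149
```

```bash
python3 - <<'E'
from h import *
show()
E
```

```text
t 9.4 tcp [564.1  78.6 158.7] flange in intake [-74.5  -0.6   1.9] rotvec [ -0.1  -17.17  -0.06] F(intake) [ 0.6  0.1 -1.3] tq [-0.41  0.07  0.07] gap 0.149 q [ -16.   21.  123.   65.   60. -137.]
```

```bash
python3 - <<'E'
from h import *
rows(target(-74.3,1.5,6,0),6)
E
```

```text
[[0.01, 0.06, 0.29, 1.86, 0.02, -0.01], [0.01, 0.07, 0.29, 1.86, 0.02, -0.01], [0.01, 0.08, 0.29, 1.86, 0.02, -0.01], [0.01, 0.09, 0.29, 1.86, 0.02, -0.01], [0.01, 0.1, 0.28, 1.86, 0.02, -0.01], [0.01, 0.11, 0.28, 1.86, 0.02, -0.01]]
```

Request:
{"method": "move_arm", "body": {
  "motion": [0,0.06,0.3,1.9,0,0,0,0.07,0.3,1.9,0,0,0,0.08,0.3,1.9,0,0,0,0.1,0.28,1.8,0,0,0.05,0.1,0.28,1.8,0,0,0,0,0,0,0,0]
}}

```text
time_s: 10.15
tcp_pos: [567.9, 93.0, 151.8]
tool_rot: [0.134, 0.924, 0.355, 0.053]
wrist_force: [-0.3, -0.4, -2.3]
finger_gap: 0.152
```

```bash
python3 - <<'E'
from h import *
show();rows(target(-74.3,1.5,2,0),4)
s=snap('wrist','w5');P=cloud(s);L=(P-O)@F
E
```

```text
t 10.15 tcp [567.9  93.  151.8] flange in intake [-74.2  -0.4   1.5] rotvec [-0.16 -7.12 -0.  ] F(intake) [-1.7  0.1 -1.6] tq [-0.76  0.22  0.04] gap 0.152 q [ -11.   18.  123.   57.   52. -127.]
[[0.01, 0.05, 0.19, 1.28, 0.04, 0.0], [0.01, 0.05, 0.19, 1.28, 0.04, 0.0], [0.01, 0.06, 0.19, 1.28, 0.04, 0.0], [0.01, 0.06, 0.19, 1.28, 0.04, 0.0]]
```

View pics/w5.png

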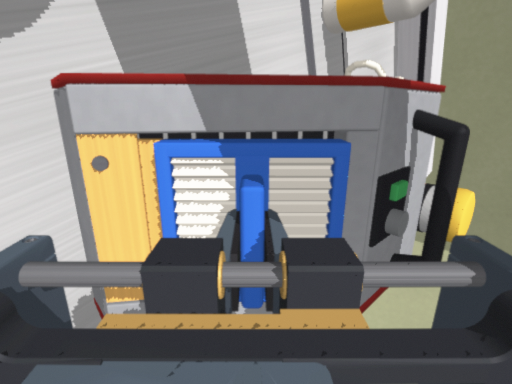

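Wrist view: the flange is tucked under the lip, with only a sliver visible at (150,195), the gap to the far wall is even, and the upper end is over the recess. Lowering further.

Request:
{"method": "move_arm", "body": {
  "motion": [0,0.05,0.19,1.3,0,0,0,0.05,0.19,1.3,0,0,0,0.05,0.19,1.3,0,0,0,0.06,0.19,1.3,0,0,0,0,0,0,0,0]
}}

```text
time_s: 10.82
tcp_pos: [569.7, 99.2, 146.6]
tool_rot: [0.136, 0.94, 0.31, 0.046]
wrist_force: [0.6, -0.6, -1.7]
finger_gap: 0.15
```

```bash
python3 - <<'E'
from h import *
show();rows(target(-74.5,0.5,0,0),3)
E
```

```text
t 10.82 tcp [569.7  99.2 146.6] flange in intake [-75.   -0.2   1.6] rotvec [-0.16 -1.58 -0.07] F(intake) [-1.3 -0.7 -1.2] tq [-0.61  0.18 -0.  ] gap 0.15 q [  -8.   17.  122.   52.   49. -120.]
[[0.01, 0.04, 0.12, 0.53, 0.05, -0.02], [0.01, 0.04, 0.12, 0.53, 0.05, -0.02], [0.01, 0.04, 0.12, 0.53, 0.05, -0.02]]
```

Request:
{"method": "move_arm", "body": {
  "motion": [0,0.04,0.12,0.6,0,0,0,0.04,0.12,0.5,0,0,0,0.04,0.1,0.5,0,0,0,0,0,0,0,0]
}}

```text
time_s: 11.32
tcp_pos: [570.5, 102.2, 144.3]
tool_rot: [0.137, 0.944, 0.297, 0.044]
wrist_force: [-0.3, -0.4, -1.8]
finger_gap: 0.155
```

```bash
python3 - <<'E'
from h import *
show()
E
```

```text
t 11.32 tcp [570.5 102.2 144.3] flange in intake [-74.7  -0.1   0.5] rotvec [-0.15  0.12 -0.08] F(intake) [-1.5  0.2 -1.2] tq [-0.61  0.16 -0.02] gap 0.155 q [  -7.   17.  122.   50.   47. -118.]
```

Request:
{"method": "move_arm", "body": {
  "motion": [0,0,0.1,0,0,0,0,0,0.1,0,0,0,0,0,0,0,0,0]
}}

```text
time_s: 11.7
tcp_pos: [571.0, 103.1, 142.8]
tool_rot: [0.137, 0.944, 0.297, 0.044]
wrist_force: [-1.3, 0.2, 0.3]
finger_gap: 0.151
```

```bash
python3 - <<'E'
from h import *
show()
s=snap('wrist','w6');P=cloud(s);st=robot.get_state();L=(P-O)@F;h=cv2.cvtColor(s['pixels'],cv2.COLOR_RGB2HSV)
bl=(cv2.inRange(h,(100,110,40),(125,255,255))>0)&(abs(L[...,2]-22)<10);bl[230:]=0
q=L[bl];A=np.c_[q[:,:2],np.ones(len(q))];print('frame top',np.median(q[:,2]),np.linalg.lstsq(A,q[:,2],rcond=None)[0].round(3),np.percentile(q[:,0],[1,99]))
rim=(abs(L[...,0])<70)&(L[...,1]>68)&(L[...,1]<90)&(abs(L[...,2]-22)<8);print('rim',np.median(L[...,2][rim]))
E
```

```text
t 11.7 tcp [571.  103.1 142.8] flange in intake [-74.7  -0.3  -1.3] rotvec [-0.15  0.09 -0.08] F(intake) [0.1 1.3 0.3] tq [-0.28  0.47  0.22] gap 0.151 q [  -7.   17.  122.   50.   47. -118.]
frame top 21.23353255845356 [-1.0000e-03 -9.0000e-03  2.1404e+01] [-49.00225488  74.68341715]
rim 21.35756166537287
```

The frame top (21.2) is level with the rim (21.4) and contact is starting. One slight further press, then release.

Request:
{"method": "move_arm", "body": {
  "motion": [0,0,0.1,0,0,0,0,0,0,0,0,0]
}}

```text
time_s: 12.0
tcp_pos: [571.1, 103.0, 142.9]
tool_rot: [0.137, 0.944, 0.297, 0.044]
wrist_force: [0.2, -0.5, -2.3]
finger_gap: 0.153
```

```bash
python3 - <<'E'
from h import *
show()
E
```

```text
t 12.0 tcp [571.1 103.  142.9] flange in intake [-74.7  -0.5  -1.3] rotvec [-0.16  0.08 -0.04] F(intake) [-1.6 -0.4 -1.6] tq [-0.58  0.18  0.  ] gap 0.153 q [  -7.   17.  122.   50.   47. -118.]
```

Request:
{"method": "move_arm", "body": {
  "motion": [0,0,0.2,0,0,0]
}}

```text
time_s: 12.12
tcp_pos: [571.8, 103.4, 142.2]
tool_rot: [0.136, 0.944, 0.297, 0.045]
wrist_force: [-17.2, -24.8, 28.3]
finger_gap: 0.156
```

```bash
python3 - <<'E'
from h import *
show()
E
```

```text
t 12.12 tcp [571.8 103.4 142.2] flange in intake [-74.6  -1.2  -2.2] rotvec [-0.21  0.07  0.02] F(intake) [-7.2  9.5 39.6] tq [-0.98  1.74  0.87] gap 0.156 q [  -7.   17.  122.   50.   47. -118.]
```

Firm floor contact (about 40 N along the normal): fully down. Relax, then let go.

Request:
{"method": "move_arm", "body": {
  "motion": [0,0,-0.1,0,0,0,0,0,0,0,0,0]
}}

```text
time_s: 12.38
tcp_pos: [571.8, 102.7, 143.0]
tool_rot: [0.137, 0.944, 0.297, 0.045]
wrist_force: [-0.1, -0.3, -1.9]
finger_gap: 0.152
```

```bash
python3 - <<'E'
from h import *
show()
E
```

```text
t 12.38 tcp [571.8 102.7 143. ] flange in intake [-74.7  -1.4  -1.1] rotvec [-0.25  0.08  0.01] F(intake) [-1.4 -0.  -1.4] tq [-0.61  0.16 -0.01] gap 0.152 q [  -7.   17.  122.   50.   47. -118.]
```

Request:
{"method": "move_arm", "body": {
  "motion": [0,0,0.1,0,0,0]
}}

```text
time_s: 12.5
tcp_pos: [571.9, 103.3, 142.1]
tool_rot: [0.137, 0.944, 0.297, 0.045]
wrist_force: [-14.8, -15.2, 20.7]
finger_gap: 0.151
```

Request:
{"method": "move_arm", "body": {
  "motion": [0,0,0,0,0,0,0,0,0,0,0,0,0,0,0,0,0,0,0,0,0,0,0,0,0,0,0,0,0,0,0,0,0,0,0,0],
  "gripper": 0.4
}}

```text
time_s: 13.25
tcp_pos: [572.2, 103.7, 142.1]
tool_rot: [0.137, 0.944, 0.297, 0.045]
wrist_force: [0.6, -0.7, -0.6]
finger_gap: 0.6
```

```bash
python3 - <<'E'
from h import *
show()
E
```

```text
t 13.25 tcp [572.2 103.7 142.1] flange in intake [-74.3  -1.4  -2.5] rotvec [-0.23  0.05  0.01] F(intake) [-0.8 -0.8 -0.2] tq [-0.32  0.12  0.02] gap 0.6 q [  -7.   17.  122.   50.   47. -118.]
```

Request:
{"method": "move_arm", "body": {
  "motion": [0,0,-1.0,0,0,0,0,0,-2.0,0,0,0,0,0,-3.0,0,0,0,0,0,-4.0,0,0,0,0,0,-4.0,0,0,0,0,0,-2.0,0,0,0,0,0,0,0,0,0]
}}

```text
time_s: 14.12
tcp_pos: [543.7, 9.3, 283.5]
tool_rot: [0.137, 0.944, 0.295, 0.047]
wrist_force: [0.4, 0.0, -0.0]
finger_gap: 0.602
```

```bash
python3 - <<'E'
from h import *
show()
s=snap('wrist','w7');P=cloud(s);L=(P-O)@F;h=cv2.cvtColor(s['pixels'],cv2.COLOR_RGB2HSV)
bl=(cv2.inRange(h,(100,110,40),(125,255,255))>0)&(abs(L[...,2]-22)<8)&(abs(L[...,0])<95)&(abs(L[...,1])<80);bl[225:]=0
q=L[bl];A=np.c_[q[:,:2],np.ones(len(q))];print('frame top',np.median(q[:,2]),np.linalg.lstsq(A,q[:,2],rcond=None)[0].round(3),'x',np.percentile(q[:,0],[1,99]),'y',np.percentile(q[:,1],[1,99]))
rim=(abs(L[...,0])<70)&(L[...,1]>68)&(L[...,1]<90)&(abs(L[...,2]-22)<8);print('rim',np.median(L[...,2][rim]))
t=snap('top','t7')
im=t['pixels'][:,:,::-1];w=s['pixels'][:,:,::-1]
cv2.imwrite('pics/end.png',np.hstack([cv2.resize(w,(400,300)),cv2.resize(im,(400,300))]))
a=load('top0')['pixels'].astype(int);d=abs(a-t['pixels'].astype(int)).max(2)>60
for n,(u,v) in dict(clog=(331,210),green=(279,216),pur1=(316,260),pur2=(392,206),cork=(256,121),push=(304,121),mug=(122,166),glue=(124,205),square=(181,243)).items(): print(n,d[v-12:v+12,u-12:u+12].mean().round(2),end=' ')
E
```

```text
t 14.12 tcp [543.7   9.3 283.5] flange in intake [-74.1  -0.9 170.1] rotvec [-0.47  0.23  0.04] F(intake) [ 0.1 -0.3 -0.1] tq [-0.34  0.14  0.03] gap 0.602 q [ -18.    3.  120.   39.   64. -112.]
frame top 21.19353051416884 [ 1.0000e-03 -1.0000e-03  2.1037e+01] x [-51.28912634  72.29399067] y [-59.61520636  59.48055409]
rim 21.3683309703203
clog 0.0 green 0.27 pur1 0.0 pur2 0.0 cork 0.6 push 0.0 mug 0.31 glue 0.0 square 0.05
```

View pics/end.png

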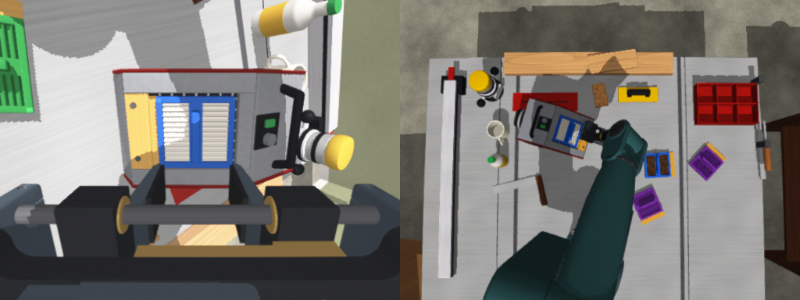

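```bash
python3 -c "
from h import *
print(robot.job_done())"
```

```text
the job is handed in; nothing more can be done
None
```

The clean white filter panel is in the intake and the job is handed in at about 14 s. I gripped its rib, slid the flange under the brass lip with the upper end about 17° off the slope, lowered it while held until it pressed on the floor, then let go and backed off.

**Last checks**
- **Height:** the frame top is 21.2 mm above the floor, against 21.4 mm for the rim. The panel is flat to about 0.1°.
- **Position:** the frame is centred across the recess (y −59.6 to 59.5 mm) and runs from x −51 to 72 mm along it, as expected.
- **Forces:** wrist force read about zero after release. The highest reading seen was about 41 N, when I pressed the held panel onto the floor.
- **Other things:** the clogged filter showed no change between the first and last top views. The cork block, mug and green look-alike did differ in pixels. In the picture the cork block and mug were still in place, so I put those two down to shadow. The green one was hidden behind the arm, but I never went near it.

**Small disagreement:** my estimated intake height was about 1.5–2.5 mm off the height where the panel touched down, so I relied on the contact rather than the estimate.

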